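# Latch the split potting mould

## Robot

A 6-joint arm with a two-finger parallel gripper is mounted at the origin on the work surface; the furniture and walls round the work are solid. World frame = base frame: x ahead of the robot, y to its left, z up, the work surface at z = 0. Lengths are in m, angles in rad, forces in N, time in s.
With the tool pointing down it reaches from about 0.325 to 0.775 m from the base axis. Payload 5.5 kg.
Tool frame: the origin (TCP) lies on the mounting face of the last link; the fingertips stand 173 mm ahead of it and the grasp point (between the pads) lies 155 mm ahead of it; z points along the fingers, y is the line along which they close (so a half turn about z gives the same grasp; the last joint's range is limited). The gripper opens to 85 mm and grips with 20 to 120 N. Pads are 22 mm wide; open, the fingers measure 114 mm over their backs; the gripper's body (76 mm by 85 mm) begins 54 mm behind the grasp point. The pads swing forward as they close: fully open they stand 13 mm farther back than shut.
Start: joints at [1.051, 0.091, 1.231, -0, 1.82, -0.057], TCP at [0.268, 0.537, 0.405] pointing down, gripper open.
Joint ranges: [-2.87, 2.87], [-0.86, 2.18], [0.17, 2.46], [-1.51, 4.65], [0.06, 2.69], [-2.65, 2.65]. Speed limits (rad/s): [2.57, 2.57, 3.01, 3.14, 3.14, 3.14].

## Interface

Orientations are given as a unit quaternion [w, x, y, z].
In Python, from cell import ctrl, imaging, search_frame, cut_out, spot_point gives the robot as it stands.
- The arm moves only by the tool move_arm, never from a script. Its argument "motion" is one flat list of numbers, 5 for each row, row after row: the shift along the tool's x, y, z in m, then the turn about the tool's z in rad, then the closure, from 0 (fully open) to 1 (shut). A call has 1 to 8 rows; each row shifts and turns the commanded pose from where the row before left it, along the tool's axes as they then stand; what a row does not reach is not made up. A row lasts 1/8 s, in which the tool goes at most 62.5 mm and 10.7 degrees, less where a joint would pass 70% of its speed; a pose out of reach is approached as far as the arm can. A call with a gripper value outside its range is refused whole. The fingers move at their own pace and stop on an object; "newtons" is the grip in N (left out, the last holds). Time passes only in rows, so rows that do not move let the fingers close. It gives the time, the measured TCP pose, the force, the opening and the grip force at its end, in the units of the state.
- ctrl.read_state(): the state, without advancing time (a new reading comes with each control period).
- imaging.camera(name): name is "scene" or "top"; returns a dict with "pixels" (384x512x3 uint8, red, green, blue), "depth" (384x512 float32, m along the optical axis (not along the pixel's ray), 0 where there is no reading), "fx", "fy", "cx", "cy" (pixels), "extrinsics" (4x4, takes a point from camera to world coordinates). Camera axes: x right, y up, looking along -z (the intrinsics and any distortion apply to the point x, -y, -z); pixel columns grow to the right and rows downward; lengths in m; the calibration is good to about 2 mm. A picture is of the moment at which its call begins.
- ctrl.finish_job(): hands the job in; it is judged then, once.
Trained networks look in a picture, given as the dict that the camera call returned (one of the last four; its "shot" number tells which), for a name from the list of things; names that differ only in an ending like _2 or _b are one class to them, and where a whole thing is asked for, a point or a joint stands for the part that bears it (a point fixed in the world has none). Each returns a list of dicts, best first, with "p" (0 to 1); they miss things now and then, are a little off and sometimes report something else, mostly with a low value. They report only what shows in the picture. A call takes as long as a camera call.
- search_frame(picture, target): "position" ([column, row] in pixels, amid what is visible of it).
- cut_out(picture, target): "mask" (384x512 bool, what is visible of it) and "position" ([column, row] in pixels, amid what is visible of it).
- spot_point(picture, target): "position" ([column, row] in pixels: a listed point, or the origin of a listed thing).
The state is a dict: "t": time; "qpos": joint angles; "joint_velocities": joint speeds; "joint_efforts": joint torques, N m; "eef_pos": TCP position; "ee_rot": TCP orientation; "force": force on the tool from outside, world axes, zero at the start; "torque": the same for the moment, N m; "opening": finger opening in m; "finger_force": force on a finger pad.
Only numpy, scipy, OpenCV 4.12 (cv2) and the standard library are available. Lean on these libraries where they do the work, as an engineer would, in place of code of your own. Each camera call takes 0.05 s, during which the arm holds its last target. There are 200 camera calls.

## Task

Shut the split potting mould on its two connectors: push the sliding half gently home against the fixed half, hook the draw latch's loop under the keeper's lip by drawing it lightly back until you feel it catch, let go of the loop so that the keeper alone holds it, then press the lever down over centre until it lies flat. Do not force anything, and leave the other things on the bench alone.

Things in the scene. Friction and masses are not known exactly. Their poses are not given: they have to be found in the camera images.
- mould: Fixed part of an aluminium split mould on a dark base plate (150 x 205 x 12 mm), bolted down. Origin: centre, underside of the plate, in the parting plane. Level +y points from the fixed to the sliding half, +x along the parting face, +z up; offsets below use this frame, in mm. Fixed half: x -63..63, y -92..0, flat top at z 70. Two connectors stand in it at x -42 and 42, tops below z 70.
- sliding_half (a joint): Other mould half (126 wide in x, 50 deep in y, top at z 70) on rails along the mould's y: metres of gap between the halves, 0 = shut on a hard stop; starts open. Slides with about 3 N of friction and stays where it is left. Push it by its plain outer end face.
- push_face (a point): Centre of the sliding half's flat outer end face (at z 45); the face is 126 wide and 58 high and looks to the mould's +y.
- keeper_zone (a point): Point on the sliding half's top where the keeper stands: a steel hook plate, 22 wide. Its catching face looks to +y and lies within 4.5 mm of this point in y, either way (screwed down through slots, set differently each time). Its lip reaches 4.5 mm beyond that face to +y; lip's lower edge 21.5 and its top 27 above this point.
- bail_bar (a point): Centre of the latch loop's cross bar: along the mould's x, 6 mm thick, a 9 mm ball on each end, 53 mm over the balls. Pinch the balls from above, fingers closing along x. Hooked, it lies 3 mm beyond the keeper's catching face at z about 89; to pass under the lip, lower its centre to z about 85 beyond the lip, then draw it to -y until it catches.
- loop_pin (a point): Pin on which the loop turns; it sits on the lever, 20 mm from the lever's pivot axis. Loop length pin to bar 77.5 mm, so moving the bar swings the lever along with 2 to 5 N of drag. A light spring lifts the loop: let go when not under the lip, it springs up. Stiff springs in its arms give only above 25 N. The pin has 1.5 mm of side play each way.
- lever_pivot (a point): Pivot axis of the lever (along x), at y -35, z 96, on a bracket on the fixed half's top.
- lever (a joint): Steel latch lever, 62 mm from pivot to tip: rad, 0 = latched, flat toward the mould's -y; grows as it is raised (1.57 upright, stop at 2.22 leaning to the keeper). Stays where it is left. With the loop hooked, pressing it down takes up to about 12 N at its end; below about 0.25 rad it is over centre and snaps to 0.
- lever_pad (a point): Middle of the pressed face of the lever's end (22 wide, lever 4 thick): 46 mm along the lever from the pivot, the face 5.5 mm off the line through the pivot axis. Looks up when the lever is flat, to the mould's +y when it is upright.
- paste_cartridge: Bystander: paste cartridge with an orange cap, 50 x 272 x 50 mm, lying. Origin: centre of its underside.
- spare_connector: Bystander: black cable connector, 53 x 32 x 32 mm, lying. Origin: centre of its underside.
- screwdriver: Bystander: screwdriver, 203 x 27 x 27 mm, lying. Origin: centre of its underside.
- marker: Bystander: felt marker, 134 x 18 x 19 mm, lying. Origin: centre of its underside.
- tape_roll: Bystander: roll of brown parcel tape, 110 x 110 x 48 mm. Origin: centre of its underside.
- clips_box: Bystander: small white carton, 58 x 58 x 75 mm. Origin: centre of its underside.

How it is judged:
On the way, in this order (a step that is already met when the one before it is completed fails the run):
1. the halves are pushed together (gap under 2 mm) (value of joint sliding_half below 0.002 m), for 0.2 s.
2. the loop's bar is hooked under the keeper's lip and stays there by itself with the fingers off it, the lever still raised (over 0.6 rad) (z of bail_bar in the frame of mould below 0.0935 m and y of bail_bar in the frame of mould between 0.021 and 0.041 m and contact force between the fingers and bail below 0.1 N and value of joint lever above 0.6 rad), for 0.3 s.
At the end, for the whole second after the job is handed in: The mould is shut (gap under 1.5 mm), the loop's bar is under the keeper's lip and pulls on it (over 10 N), and the lever lies flat past its centre (under 0.06 rad) (value of joint sliding_half below 0.0015 m and value of joint lever below 0.06 rad and contact force between bail and sliding_half above 10 N and z of bail_bar in the frame of mould below 0.0935 m); the robot touches nothing.
It fails at once if the sliding half is pushed or struck with more than 25 N (contact force between the fingers and sliding_half above 25 N).
It fails at once if while the fingers hold the loop, it is forced against the keeper or the sliding half with more than 15 N (contact force between bail and sliding_half above 15 N and contact force between the fingers and bail above 1 N).
It fails at once if the lever is pressed with more than 25 N (contact force between the fingers and lever_c1 above 25 N or contact force between the fingers and lever_c2 above 25 N or contact force between the fingers and lever_c3 above 25 N).
It fails at once if a bystander is moved by more than 15 mm (distance of any of paste_cartridge, spare_connector, screwdriver, marker, tape_roll, clips_box from where it was at the start of the episode above 0.015 m).
It also fails if it takes over 69 s, if anything falls off the work surface, if the arm or the gripper's body presses on something with over 40 N, if the wrist force passes 120 N, or if a joint passes its speed limit or range.

## Working session

There is one attempt and no reset: what is moved stays moved. The work goes in short steps, Python scripts to look and compute and a tool call to move; the robot and the scene stay as the last step left them, time stands still between calls to the robot, and variables do not carry over. Pictures are saved under pics/ and viewed, at most 10 in all, crops included, and the job is handed in when it is done.

Besides the shell and the picture viewer there is one more tool, called after "Request:" as name(argument=value, ...) on one line, values as JSON. move_arm: Moves the arm, as the interface text tells. Its arguments: {"type":"object","properties":{"motion":{"type":"array"},"newtons":{"type":"number"}},"required":["motion"]}

```bash
mkdir -p pics; ls
cat > h.py <<'E'
import numpy as np, cv2
from cell import ctrl, imaging, search_frame, cut_out, spot_point
def world(c,px,z=None):
    E=np.array(c['extrinsics']); u,v=px
    r=np.array([(u-c['cx'])/c['fx'],-(v-c['cy'])/c['fy'],-1])
    if z is None:
        a=c['depth'][int(v)-1:int(v)+2,int(u)-1:int(u)+2]; d=np.median(a[a>0]) if (a>0).any() else 0
    else:
        d=(z-E[2,3])/(E[:3,:3]@r)[2]
    return E[:3,:3]@(r*d)+E[:3,3]
def save(c,n,crop=None,s=1):
    im=c['pixels'][:,:,::-1]
    if crop: im=im[crop[1]:crop[3],crop[0]:crop[2]]
    cv2.imwrite('pics/'+n,cv2.resize(im,None,fx=s,fy=s,interpolation=cv2.INTER_CUBIC))
E
python3 - <<'E'
from h import *
np.set_printoptions(precision=4,suppress=True)
cs={n:imaging.camera(n) for n in('scene','top')}
for n,c in cs.items():
    save(c,n+'0.png',s=1.5)
    print(n,c['fx'],c['cx'],c['cy'],[k for k in c],np.array(c['extrinsics']))
    for t in['mould','push_face','keeper_zone','bail_bar','loop_pin','lever_pivot','lever_pad']:
        for r in spot_point(c,t)[:2]: print(t,round(r['p'],2),np.round(r['position'],1),world(c,r['position']))
print(ctrl.read_state())
E
```

```text
pics
scene 356.95522488378464 254.36815057901043 188.5973759879778 ['pixels', 'depth', 'fx', 'fy', 'cx', 'cy', 'extrinsics', 'shot'] [[ 0.7334  0.322  -0.5986 -0.2571]
 [-0.6793  0.316  -0.6623 -0.8615]
 [-0.0242  0.8925  0.4505  0.6894]
 [ 0.      0.      0.      1.    ]]
mould 0.83 [255.9 221.5] [ 0.3069 -0.2402  0.1641]
push_face 0.59 [238.2 206.4] [ 0.4327 -0.011   0.0692]
keeper_zone 0.68 [244.5 200.3] [0.4735 0.0015 0.073 ]
loop_pin 0.38 [266.1 186.8] [ 1.8269  1.28   -0.8019]
lever_pivot 0.62 [265.5 197.1] [ 0.5051 -0.0747  0.1027]
lever_pad 0.59 [260.4 189. ] [ 0.498  -0.0572  0.1307]
top 405.3978440150128 251.20619323050775 199.27582840577807 ['pixels', 'depth', 'fx', 'fy', 'cx', 'cy', 'extrinsics', 'shot'] [[-0.0038  0.9931 -0.1174  0.4151]
 [-1.     -0.0033  0.0038  0.0316]
 [ 0.0034  0.1174  0.9931  1.3198]
 [ 0.      0.      0.      1.    ]]
mould 0.69 [273.9 225.1] [ 0.4857 -0.0463  0.0108]
push_face 0.81 [251.3 233.2] [0.4599 0.0267 0.011 ]
keeper_zone 0.85 [258.8 227.2] [0.4749 0.0043 0.0952]
bail_bar 0.67 [274.6 222.8] [ 0.4898 -0.0453  0.0654]
bail_bar 0.44 [260.1 230.4] [0.4653 0.0005 0.0957]
loop_pin 0.72 [284.2 212.1] [ 0.5202 -0.0727  0.0977]
lever_pivot 0.92 [286.4 211.6] [ 0.524  -0.0818  0.0711]
lever_pivot 0.38 [189.3 230.4] [0.4694 0.2256 0.0158]
lever_pad 0.54 [278.6 215.9] [ 0.5058 -0.053   0.1352]
{'t': 0.8, 'qpos': array([ 1.0513,  0.0911,  1.2307, -0.    ,  1.8198, -0.0567]), 'joint_velocities': array([-0.001 , -0.0017,  0.0009,  0.0014,  0.0019,  0.0002]), 'joint_efforts': array([  0.001 , -45.8403, -41.8071,  -0.0001,   0.0006,   0.    ]), 'eef_pos': array([0.2679, 0.5369, 0.4047]), 'ee_rot': array([-0.    ,  0.2293,  0.9733, -0.    ]), 'force': array([ 0.8472, -0.1115,  0.1139]), 'torque': array([-0.0071, -0.017 , -0.032 ]), 'finger_force': 0.0, 'opening': 0.08521987551140432}
```

View pics/top0.png

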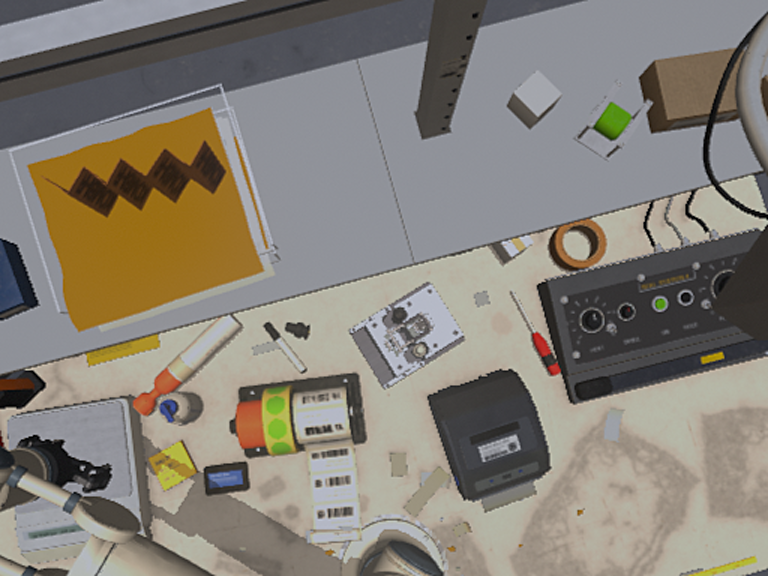

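View pics/scene0.png

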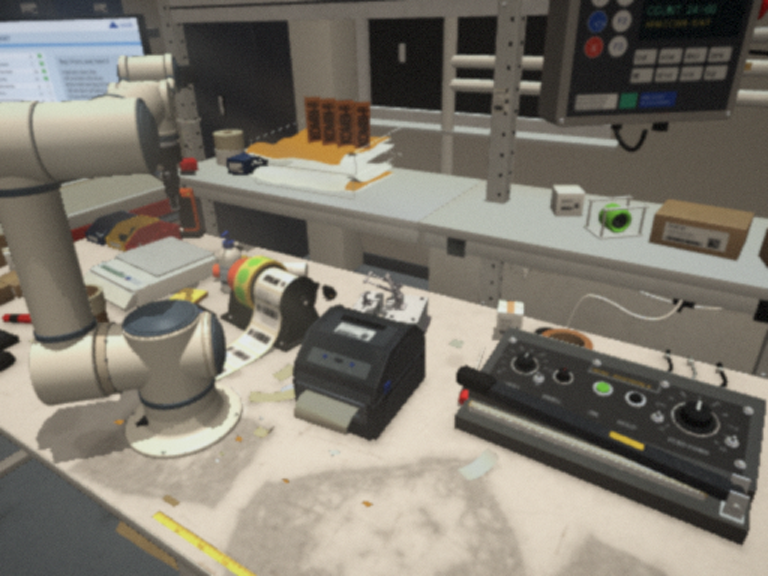

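The top view shows the mould around (405,335) of the enlarged image. The sliding half is to its lower left, with the tape roll, screwdriver, marker and connector clear of it and the shelf behind it. I'll take a closer crop and fit the geometry.

Run:
```python
from h import *
np.set_printoptions(precision=4,suppress=True)
c=imaging.camera('top')
save(c,'top1.png',(222,180,320,266),7)
for t in['mould','sliding_half','lever','bail_bar']:
    for r in cut_out(c,t)[:2]:
        m=r['mask']; print(t,round(r['p'],2),m.sum(),np.round(r['position'],1))
        if t in('mould','sliding_half'):
            m=m.astype(np.uint8)
            v,u=np.nonzero(m); 
            P=np.array([world(c,(a,b)) for a,b in zip(u,v)])
            print(' z hist',np.histogram(P[:,2],bins=np.arange(-.01,.16,.01)))
            for lo,hi in((.055,.085),(.003,.025),(.085,.16)):
                S=P[(P[:,2]>lo)&(P[:,2]<hi)]
                if len(S)>5:
                    b=cv2.minAreaRect((S[:,:2]*1000).astype(np.float32)); print(lo,len(S),b)
v,u=np.mgrid[150:300:10,200:340:10]
print('shelf')
for px in((250,130),(330,80),(300,140),(260,175)): print(px,world(c,px))
```

```text
mould 0.87 2940 [272.6 224.5]
 z hist (array([   1,  161,  744,  130,   47,   89,   21, 1120,  377,    4,   26,
         11,   53,   67,   50,   37]), array([-0.01,  0.  ,  0.01,  0.02,  0.03,  0.04,  0.05,  0.06,  0.07,
        0.08,  0.09,  0.1 ,  0.11,  0.12,  0.13,  0.14,  0.15]))
0.055 1509 ((500.32366943359375, -49.642616271972656), (127.26800537109375, 163.1094970703125), 31.391374588012695)
0.003 1027 ((492.5324401855469, -37.07745361328125), (150.00897216796875, 206.7333221435547), 31.41248321533203)
0.085 250 ((489.64752197265625, -35.34870529174805), (48.236148834228516, 96.39106750488281), 28.541122436523438)
sliding_half 0.71 531 [262.3 227.2]
 z hist (array([  0,   0,   5,   3,   6,   0,   3, 383, 112,   2,  16,   0,   0,
         0,   1,   0]), array([-0.01,  0.  ,  0.01,  0.02,  0.03,  0.04,  0.05,  0.06,  0.07,
        0.08,  0.09,  0.1 ,  0.11,  0.12,  0.13,  0.14,  0.15]))
0.055 496 ((470.8434143066406, -1.3298149108886719), (127.26800537109375, 49.91563415527344), 31.391374588012695)
0.003 7 ((515.5777587890625, 22.99576759338379), (18.677980422973633, 56.82447814941406), 49.75205612182617)
0.085 19 ((477.661865234375, 3.1213579177856445), (12.853018760681152, 34.0505485534668), 86.37950897216797)
lever 0.51 184 [278.1 213.7]
lever 0.41 1268 [126.2 241.6]
shelf
(250, 130) [0.7309 0.0301 0.2494]
(330, 80) [ 0.8718 -0.1908  0.2497]
(300, 140) [ 0.7024 -0.105   0.2506]
(260, 175) [0.6069 0.0037 0.2499]
```

View pics/top1.png

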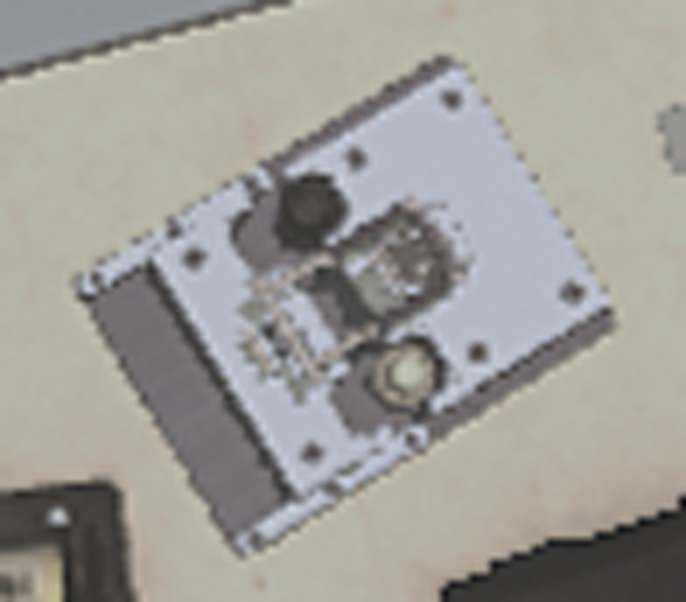

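The parting axis lies at about 31.4° from world y, and the gap is about 21 mm. Next I'll profile the latch and the obstacles in the mould frame.

```bash
cat >> h.py <<'E'
TH=np.deg2rad(31.39); O=np.array([.4949,-.0407])
MX=np.array([np.cos(TH),np.sin(TH)]); MY=np.array([-np.sin(TH),np.cos(TH)])
def cloud(c):
    v,u=np.mgrid[0:384,0:512]; d=c['depth']
    r=np.stack([(u-c['cx'])/c['fx'],-(v-c['cy'])/c['fy'],-np.ones_like(d)],-1)*d[...,None]
    E=np.array(c['extrinsics']); P=r@E[:3,:3].T+E[:3,3]; P[d==0]=np.nan
    return P
def mould(P):
    q=P[...,:2]-O; return np.stack([q@MX,q@MY,P[...,2]],-1)*1000
E
python3 - <<'E'
from h import *
np.set_printoptions(precision=1,suppress=True,linewidth=200)
for n in('top','scene'):
    c=imaging.camera(n); M=mould(cloud(c)).reshape(-1,3)
    S=M[(abs(M[:,0])<32)&(M[:,1]>-80)&(M[:,1]<75)&(M[:,2]>76)&(M[:,2]<200)]
    S=S[np.argsort(S[:,1])]
    print(n,len(S)); print('\n'.join(' '.join('(%d,%d,%d)'%tuple(p) for p in S[i:i+12]) for i in range(0,len(S),12)))
    if n=='top':
        print('max height map, x rows -120..120, y cols -100..200 step 20')
        for x in range(-140,141,20):
            print(x,[int(np.nanmax(np.r_[-1,M[(abs(M[:,0]-x)<10)&(abs(M[:,1]-y)<10),2]])) for y in range(-100,220,20)])
E
```

```text
top 255
(-23,-60,76) (0,-46,78) (-2,-44,76) (1,-40,99) (12,-40,100) (-5,-40,98) (9,-39,91) (5,-39,101) (-12,-39,100) (-1,-39,99) (-8,-38,99) (2,-38,101)
(19,-36,117) (-19,-36,120) (-4,-35,115) (6,-35,116) (-10,-34,118) (0,-34,118) (-17,-34,116) (10,-34,118) (16,-34,124) (-13,-33,112) (3,-33,115) (-6,-33,123)
(-2,-32,119) (8,-32,117) (14,-32,124) (-19,-32,121) (18,-32,120) (-9,-32,120) (1,-31,119) (-15,-31,116) (12,-31,117) (-5,-31,114) (10,-31,104) (14,-31,96)
(-11,-31,112) (-14,-31,99) (5,-31,117) (3,-31,104) (16,-30,116) (-3,-30,101) (-1,-30,116) (-18,-29,119) (0,-29,101) (20,-29,120) (-7,-29,121) (11,-29,102)
(-12,-28,97) (6,-28,119) (-20,-28,120) (17,-27,122) (4,-27,111) (-16,-27,123) (11,-26,85) (-10,-26,92) (15,-26,119) (-6,-26,129) (-19,-25,119) (2,-25,114)
(19,-25,120) (-4,-25,115) (-15,-24,120) (6,-24,118) (0,-24,114) (16,-23,122) (-17,-23,120) (20,-22,121) (-7,-22,123) (3,-22,121) (-3,-21,120) (7,-21,121)
(-20,-21,123) (18,-20,124) (0,-20,125) (-16,-20,123) (15,-19,122) (4,-19,126) (-5,-19,132) (19,-18,120) (-18,-18,125) (8,-18,126) (-1,-18,130) (-14,-18,119)
(-21,-17,121) 
[... 5023 characters left out ...]
,128) (19,14,130) (-15,15,131) (15,17,132) (-18,18,133) (-23,20,135)
(14,20,132) (17,21,134) (-19,24,132) (18,25,133) (-14,26,134) (15,28,138) (18,28,133) (-17,29,135) (17,32,137) (-15,33,133) (-14,33,136) (14,34,138)
(-19,35,138) (-6,38,76) (-21,38,143) (-20,38,139) (16,39,141) (16,39,137) (-5,39,139) (19,40,143) (8,40,141) (-10,40,78) (10,41,136) (0,41,141)
(-22,42,136) (-22,42,139) (-10,42,141) (-19,42,142) (16,42,140) (19,43,143) (7,43,140) (-2,44,141) (-25,44,140) (4,48,85) (-5,49,87) (-5,49,83)
(-6,49,79) (6,49,80) (7,49,88) (-2,50,93) (9,50,91) (-13,50,91) (0,50,96) (11,50,94) (-11,50,94) (-10,51,97) (1,51,87) (-11,51,77)
(-9,52,84) (-9,52,80) (8,53,95) (0,54,96) (-8,55,95) (10,57,93)
```

Bar centre is at about y 40, z 139 (sprung up), and the keeper at about y 48–55. To keep the gripper body clear of the raised loop, I'll push with the back of one open finger, with the tool's y along the mould's −y and x_m ≈ 38. First step is to travel high.

Request:
move_arm(motion=[-0.0445,-0.0382,0,0,0,-0.0445,-0.0382,0,0,0,-0.0445,-0.0382,0,0,0,-0.0445,-0.0382,0,0,0,-0.0445,-0.0382,0,0,0,-0.0445,-0.0382,0,0,0,-0.0445,-0.0382,0,0,0,-0.0445,-0.0382,0,0,0])

```text
t: 2.15
eef_pos: [0.4502, 0.1026, 0.405]
ee_rot: [0.001, 0.229, 0.973, 0.0]
force: [0.3, 0.5, 0.6]
opening: 0.0855
finger_force: 0.0
```

Request:
move_arm(motion=[0,0,0,0.178,0,0,0,0,0.178,0,0,0,0,0.178,0,0,0,0,0.178,0,0,0,0,0.178,0,0,0,0,0.178,0,0,0,0,0.178,0,0,0,0,0.178,0])

```text
t: 3.15
eef_pos: [0.4499, 0.1045, 0.4048]
ee_rot: [0.0, 0.811, 0.585, 0.0]
force: [-0.3, 0.1, 0.1]
opening: 0.0857
finger_force: 0.0
```

Request:
move_arm(motion=[0,0,0,0.178,0,0,0,0,0.178,0,0,0,0,0.178,0,0,0,0,0.173,0,0,0,0,0,0])

```text
t: 3.78
eef_pos: [0.4499, 0.1045, 0.4048]
ee_rot: [0.0, 0.963, 0.271, 0.0]
force: [-0.5, 0.4, 0.4]
opening: 0.0854
finger_force: 0.0
```

```bash
cat >> h.py <<'E'
def st():
    s=ctrl.read_state(); q=s['ee_rot']; p=mould(s['eef_pos'])
    from scipy.spatial.transform import Rotation as R
    X=R.from_quat(q,scalar_first=True).as_matrix()
    f=s['force']; F=[f[:2]@MX,f[:2]@MY,f[2]]
    print('t %.2f tcp_mould'%s['t'],np.round(p,1),'toolx yaw rel mx %.2f deg'%np.rad2deg(np.arctan2(X[:2,0]@MY,X[:2,0]@MX)),'zaxis',np.round(X[:,2],3),'F',np.round(F,2),'open %.4f ff %.1f'%(s['opening'],s['finger_force']),'q',np.round(s['qpos'],2))
E
python3 -c "
from h import *
st()"
```

```text
t 3.77 tcp_mould [ 37.2 147.4 404.8] toolx yaw rel mx 0.09 deg zaxis [ 0.  0. -1.] F [-0.25  0.62  0.4 ] open 0.0854 ff 0.0 q [ 0.15 -0.28  1.58 -0.    1.84  1.18]
```

Request:
move_arm(motion=[0,0,0.05,0,0,0,0,0.05,0,0,0,0,0.05,0,0,0,0,0.05,0,0,0,0,0,0,0])

```text
t: 4.4
eef_pos: [0.4483, 0.1042, 0.2005]
ee_rot: [-0.001, 0.962, 0.272, -0.004]
force: [-0.1, 0.4, 0.6]
opening: 0.0855
finger_force: 0.0
```

Request:
move_arm(motion=[0,0.003,0,0,0,0,0.003,0,0,0,0,0.003,0,0,0,0,0.003,0,0,0,0,0.002,0,0,0,0,0,0,0,0])

```text
t: 5.15
eef_pos: [0.4573, 0.0924, 0.2047]
ee_rot: [-0.0, 0.963, 0.27, -0.0]
force: [-0.1, -0.4, 0.6]
opening: 0.0855
finger_force: 0.0
```

Run:
```python
from h import *
st()
c=imaging.camera('top'); save(c,'push.png',(190,150,330,270),5)
```

```text
t 5.15 tcp_mould [ 37.3 133.2 204.7] toolx yaw rel mx -0.02 deg zaxis [-0. -0. -1.] F [-0.3  -0.24  0.62] open 0.0855 ff 0.0 q [ 0.13 -0.22  1.89  0.    1.48  1.15]
```

View pics/push.png

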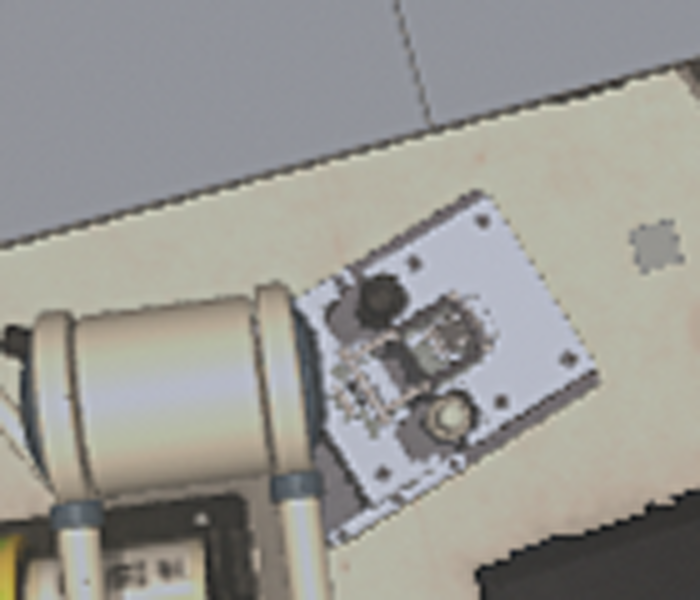

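The wrist sits above and beside the mould, clear of the shelf edge, and the half is still visible and untouched. I'll push gently now.

Request:
move_arm(motion=[0,0.002,0,0,0,0,0.002,0,0,0,0,0.002,0,0,0,0,0.002,0,0,0,0,0.002,0,0,0,0,0.002,0,0,0])

```text
t: 5.95
eef_pos: [0.4636, 0.0823, 0.2046]
ee_rot: [-0.0, 0.963, 0.271, -0.0]
force: [-1.7, 3.1, -0.0]
opening: 0.0852
finger_force: 1.7
```

Request:
move_arm(motion=[0,0.002,0,0,0,0,0.002,0,0,0,0,0.002,0,0,0])

```text
t: 6.32
eef_pos: [0.4667, 0.0771, 0.2046]
ee_rot: [-0.0, 0.963, 0.27, -0.0]
force: [-1.9, 3.3, 0.6]
opening: 0.0855
finger_force: 1.6
```

```bash
cat > gap.py <<'E'
from h import *
st()
c=imaging.camera('top'); M=mould(cloud(c)).reshape(-1,3)
S=M[(M[:,0]<-30)&(M[:,0]>-58)&(M[:,1]>20)&(M[:,1]<95)&(M[:,2]>64)&(M[:,2]<80)]
print('top +y end',np.sort(S[:,1])[-8:])
K=M[(abs(M[:,0])<12)&(M[:,1]>10)&(M[:,1]<70)&(M[:,2]>91)&(M[:,2]<101)]
print('keeper',np.sort(K[:,1]))
B=M[(abs(M[:,0])<30)&(M[:,1]>20)&(M[:,1]<70)&(M[:,2]>105)&(M[:,2]<150)]
B=B[abs(B[:,0])<13] if len(B) else B
print('bar',len(B),B.mean(0) if len(B) else '')
E
python3 gap.py
```

```text
t 6.33 tcp_mould [ 37.3 115.2 204.6] toolx yaw rel mx -0.00 deg zaxis [-0.  0. -1.] F [0.06 3.84 0.56] open 0.0855 ff 1.6 q [ 0.09 -0.2   1.87  0.    1.47  1.11]
top +y end [53.70358619 53.83913992 54.33084695 54.78862955 55.04455373 55.20888827
 55.79598521 55.96553113]
keeper [33.13235685 33.18616204 33.85204114 34.34594224 34.53331898]
bar 14 [ -2.51807531  40.24433055 141.02545162]
```

Request:
move_arm(motion=[0,0.0015,0,0,0,0,0.0015,0,0,0,0,0.001,0,0,0,0,0.001,0,0,0])

```text
t: 6.88
eef_pos: [0.4693, 0.0729, 0.2047]
ee_rot: [-0.0, 0.963, 0.271, -0.0]
force: [-2.0, 3.1, -0.3]
opening: 0.0852
finger_force: 1.6
```

Request:
move_arm(motion=[0,0.0007,0,0,0,0,0.0007,0,0,0])

```text
t: 7.12
eef_pos: [0.4698, 0.0721, 0.2047]
ee_rot: [-0.001, 0.963, 0.271, -0.0]
force: [-4.6, 6.5, 1.3]
opening: 0.0859
finger_force: 3.5
```

Request:
move_arm(motion=[0,0.0006,0,0,0,0,0.0004,0,0,0])

```text
t: 7.38
eef_pos: [0.47, 0.0718, 0.2048]
ee_rot: [-0.002, 0.963, 0.271, -0.001]
force: [-6.6, 10.8, 3.6]
opening: 0.0853
finger_force: 5.0
```

Force rose to about 12 N with no further motion, so the half is home. I'll back off, rise, turn, and check.

Request:
move_arm(motion=[0,-0.006,0,0,0,0,-0.014,0,0,0,0,0,-0.05,0,0,0,0,-0.05,0,0,0,0,-0.05,-0.1,0,0,0,-0.02,-0.178,0,0,0,0,-0.178,0,0,0,0,-0.178,0])

```text
t: 8.38
eef_pos: [0.4599, 0.0882, 0.3753]
ee_rot: [0.001, 0.829, 0.559, 0.001]
force: [0.1, 0.6, -0.0]
opening: 0.0854
finger_force: 0.0
```

Request:
move_arm(motion=[0,0,0,-0.178,0,0,0,0,-0.178,0,0,0,0,-0.178,0,0,0,0,-0.178,0,0,0,0,-0.178,0,0,0,0,-0.047,0,0,0,0,0,0])

```text
t: 9.25
eef_pos: [0.4599, 0.0882, 0.3748]
ee_rot: [0.0, 0.49, 0.872, -0.0]
force: [0.3, 0.0, -0.2]
opening: 0.0852
finger_force: 0.0
```

```bash
cat >> gap.py <<'E'
v=(M[:,2]>64)&(M[:,2]<79)&(abs(M[:,0])<66)&(M[:,1]>-110)&(M[:,1]<90)
print('top rect',cv2.minAreaRect(M[v][:,:2].astype(np.float32)))
for n,cc in(('top',c),('scene',imaging.camera('scene'))):
    for t in('bail_bar','keeper_zone'):
        for r in spot_point(cc,t)[:1]: print(n,t,round(r['p'],2),mould(world(cc,r['position'],.0700 if t[0]=='k' else .139)))
E
python3 gap.py
```

```text
t 9.25 tcp_mould [ 37.2 128.3 374.8] toolx yaw rel mx 89.98 deg zaxis [ 0.001 -0.    -1.   ] F [ 0.24 -0.09 -0.19] open 0.0852 ff 0.0 q [ 0.12 -0.27  1.62 -0.    1.79 -0.43]
top +y end [48.55192333 48.9341813  49.17304982 49.51067593 49.78387703 49.95551758
 50.45375599 50.71808537]
keeper [27.41706806 28.07879494 28.36628628 28.74957454 29.50592901 30.28691362
 30.64078897 30.9795274  31.33548829 31.40397789 32.21323228 32.41488877
 32.91382534 33.28014255 33.50598612 34.2812105  34.60178918]
bar 18 [ -0.15898184  40.17673866 142.0502443 ]
top rect ((-0.4468040466308594, -20.29383087158203), (126.76411437988281, 142.3005828857422), 0.156025692820549)
top bail_bar 0.46 [ -4.59240803  47.21935333 139.        ]
top keeper_zone 0.65 [ 8.14209559 18.12081292 70.        ]
scene bail_bar 0.56 [  4.74392487  40.9306779  139.        ]
scene keeper_zone 0.51 [-7.07196763 23.05919123 70.        ]
```

The top is now 142 mm long, so the mould is shut. The keeper lip ends at about y 34.5 and the bar is at y 40, z ≈138.5. I'll grip the balls low on the pads with the tool offset +6 mm in y, which keeps the body clear of the lever tip.

Request:
move_arm(motion=[-0.0412,-0.0188,0,0,0,-0.0411,-0.0188,0,0,0,0,0,0.03,0,0,0,0,0.025,0,0.15,0,0,0.015,0,0.15,0,0,0.007,0,0.15,0,0,0,0,0.15], newtons=20)

```text
t: 10.42
eef_pos: [0.4709, -0.0017, 0.2978]
ee_rot: [0.0, 0.489, 0.872, 0.0]
force: [-0.6, 0.2, -0.6]
opening: 0.0727
finger_force: 0.0
```

Run:
```python
from h import *
st()
c=imaging.camera('scene'); save(c,'grip.png',(215,130,305,220),6.5)
```

```text
t 10.43 tcp_mould [-2.000e-01  4.570e+01  2.978e+02] toolx yaw rel mx 90.02 deg zaxis [ 0. -0. -1.] F [-0.4   0.42 -0.56] open 0.0727 ff 0.0 q [-0.08 -0.26  1.75 -0.    1.65 -0.62]
```

View pics/grip.png

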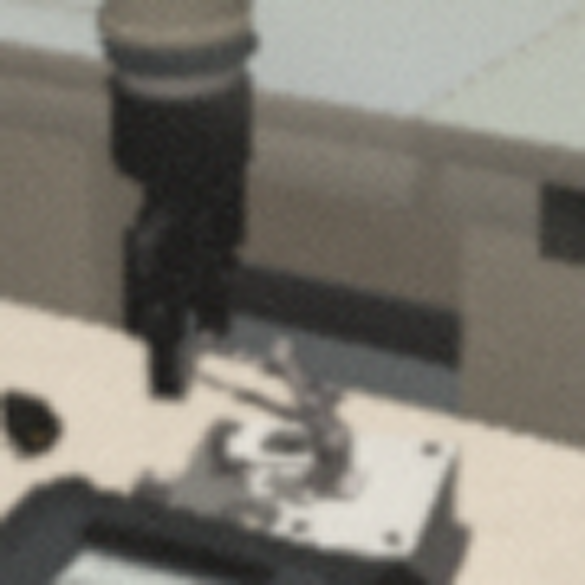

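The near finger, around (170,370), overlaps the bar end near (195,345) as intended. Closing gently.

Request:
move_arm(motion=[0,0,0,0,0.3,0,0,0,0,0.4,0,0,0,0,0.6,0,0,0,0,0.6,0,0,0,0,0.6], newtons=20)

```text
t: 11.1
eef_pos: [0.4708, -0.0017, 0.2977]
ee_rot: [-0.0, 0.489, 0.872, 0.0]
force: [-0.8, 1.2, -0.5]
opening: 0.0503
finger_force: 20.7
```

Run:
```python
from h import *
st()
c=imaging.camera('top'); M=mould(cloud(c)).reshape(-1,3)
S=M[(abs(M[:,0])<32)&(M[:,1]>-80)&(M[:,1]<60)&(M[:,2]>110)&(M[:,2]<155)]
L=S[abs(S[:,0])<11]; print('lever maxy',L[np.argsort(L[:,1])][-6:]); A=S[abs(S[:,0])>12]; print('arms',A[np.argsort(A[:,1])][-5:])
```

```text
t 11.10 tcp_mould [ -0.3  45.8 297.7] toolx yaw rel mx 90.02 deg zaxis [-0.  0. -1.] F [-0.09  1.45 -0.48] open 0.0503 ff 20.7 q [-0.08 -0.26  1.75  0.    1.65 -0.62]
lever maxy []
arms []
```

Request:
move_arm(motion=[0,0,0.005,0,0.6,0,0,0.005,0,0.6,0,0,0,0,0.6])

```text
t: 11.52
eef_pos: [0.4707, -0.0019, 0.2868]
ee_rot: [-0.001, 0.489, 0.872, -0.0]
force: [-1.6, 2.6, 0.5]
opening: 0.0504
finger_force: 20.7
```

Run:
```python
from h import *
st()
c=imaging.camera('scene'); save(c,'grip2.png',(220,160,290,220),9)
```

```text
t 11.53 tcp_mould [ -0.4  45.7 286.8] toolx yaw rel mx 90.01 deg zaxis [-0.001  0.    -1.   ] F [0.03 3.06 0.46] open 0.0504 ff 20.7 q [-0.08 -0.25  1.77 -0.    1.63 -0.62]
```

View pics/grip2.png

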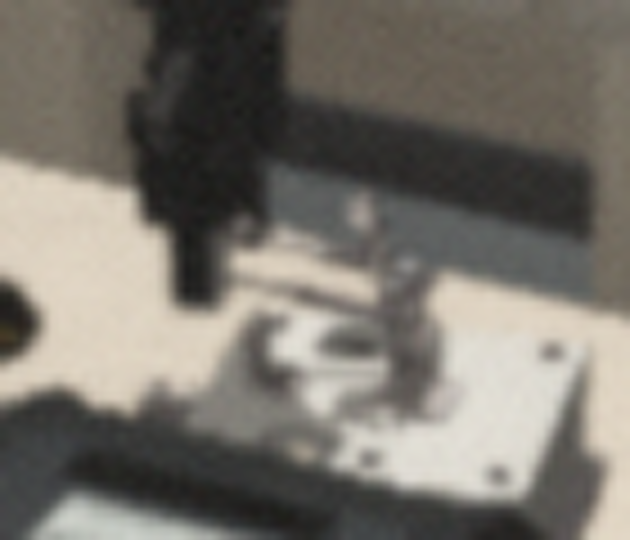

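The loop is held and follows (near arm enters the finger at about (225,270), roughly 10 mm above the tip). Lowering.

Request:
move_arm(motion=[0,0,0.005,0,0.6,0,0,0.005,0,0.6,0,0,0.005,0,0.6,0.001,0,0.005,0,0.6,0,0,0.004,0,0.6,0,0,0,0,0.6])

```text
t: 12.32
eef_pos: [0.4704, -0.0012, 0.2634]
ee_rot: [0.0, 0.49, 0.872, -0.0]
force: [0.9, -0.8, 0.2]
opening: 0.0506
finger_force: 20.8
```

```bash
python3 -c "
from h import *
st()"
```

```text
t 12.32 tcp_mould [ -0.4  46.5 263.4] toolx yaw rel mx 89.99 deg zaxis [-0. -0. -1.] F [ 0.35 -1.09  0.25] open 0.0506 ff 20.8 q [-0.07 -0.25  1.8  -0.    1.59 -0.62]
```

Request:
move_arm(motion=[0,0,0.003,0,0.6,0,0,0.003,0,0.6,0,0,0.002,0,0.6])

```text
t: 12.7
eef_pos: [0.4704, -0.001, 0.2555]
ee_rot: [0.0, 0.489, 0.872, -0.0]
force: [1.3, -0.2, -0.5]
opening: 0.0502
finger_force: 20.8
```

Request:
move_arm(motion=[0,0,0.002,0,0.6,0,0,0.002,0,0.6,0,0,0.002,0,0.6])

```text
t: 13.08
eef_pos: [0.4704, -0.001, 0.2496]
ee_rot: [0.0, 0.489, 0.872, 0.0]
force: [-0.2, -1.4, 0.9]
opening: 0.0506
finger_force: 20.9
```

Run:
```python
from h import *
st()
c=imaging.camera('scene'); save(c,'low.png',(220,160,290,220),9)
```

```text
t 13.07 tcp_mould [ -0.3  46.6 249.6] toolx yaw rel mx 90.01 deg zaxis [ 0. -0. -1.] F [-0.92 -1.04  0.91] open 0.0506 ff 20.9 q [-0.07 -0.24  1.82  0.    1.56 -0.62]
```

View pics/low.png

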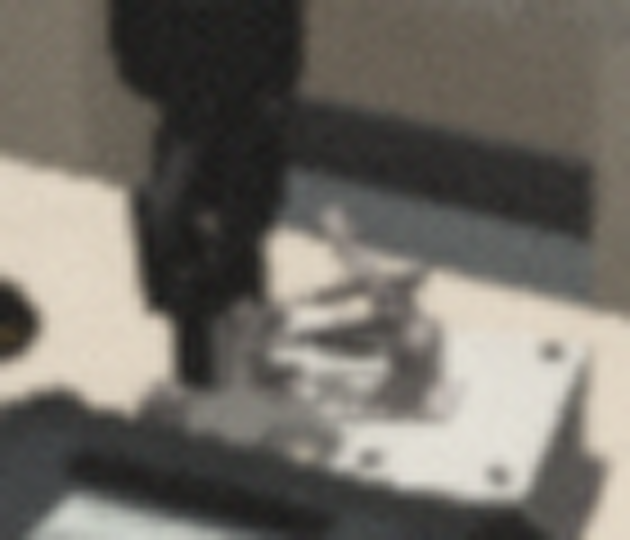

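The lever leans clear of the gripper body (tip about (335,220)), and there is no contact force at bar z ≈ 90. The bar is therefore beyond the lip. Lowering the rest, then drawing back in small steps.

Request:
move_arm(motion=[0,0,0.002,0,0.6,0,0,0.0025,0,0.6,0,0,0,0,0.6])

```text
t: 13.5
eef_pos: [0.4703, -0.001, 0.2449]
ee_rot: [-0.0, 0.489, 0.872, 0.0]
force: [0.1, -0.7, 0.9]
opening: 0.0503
finger_force: 20.9
```

Request:
move_arm(motion=[-0.001,0,0,0,0.6,-0.001,0,0,0,0.6,-0.001,0,0,0,0.6])

```text
t: 13.88
eef_pos: [0.4717, -0.0032, 0.2446]
ee_rot: [-0.001, 0.489, 0.872, 0.0]
force: [-2.8, 3.9, -1.8]
opening: 0.0505
finger_force: 21.0
```

```bash
python3 -c "
from h import *
st()"
```

```text
t 13.88 tcp_mould [ -0.3  44.1 244.6] toolx yaw rel mx 90.03 deg zaxis [-0.002  0.001 -1.   ] F [-0.38  4.82 -1.78] open 0.0505 ff 21.0 q [-0.08 -0.23  1.82  0.    1.55 -0.63]
```

Request:
move_arm(motion=[-0.001,0,0,0,0.6,-0.0005,0,0,0,0.6])

```text
t: 14.12
eef_pos: [0.4727, -0.0049, 0.2451]
ee_rot: [-0.0, 0.489, 0.872, -0.0]
force: [-2.6, 4.2, -0.8]
opening: 0.0505
finger_force: 21.0
```

```bash
python3 -c "
from h import *
st()"
```

```text
t 14.12 tcp_mould [ -0.3  42.1 245.1] toolx yaw rel mx 90.01 deg zaxis [-0.  0. -1.] F [-0.01  4.9  -0.78] open 0.0505 ff 21.0 q [-0.08 -0.23  1.82  0.    1.55 -0.63]
```

Steady drag of about 4.9 N while it follows. Continuing.

Request:
move_arm(motion=[-0.001,0,0,0,0.6,-0.001,0,0,0,0.6])

```text
t: 14.38
eef_pos: [0.4738, -0.0066, 0.2452]
ee_rot: [-0.0, 0.489, 0.872, 0.0]
force: [-3.1, 4.0, -0.7]
opening: 0.0501
finger_force: 21.0
```

Request:
move_arm(motion=[-0.001,0,0,0,0.6,-0.0005,0,0,0,0.6])

```text
t: 14.62
eef_pos: [0.4746, -0.0079, 0.2452]
ee_rot: [-0.0, 0.489, 0.872, 0.0]
force: [-2.7, 4.2, -0.1]
opening: 0.0504
finger_force: 21.0
```

```bash
python3 -c "
from h import *
st()"
```

```text
t 14.62 tcp_mould [ -0.3  38.6 245.2] toolx yaw rel mx 90.00 deg zaxis [-0.  0. -1.] F [-0.1   5.03 -0.14] open 0.0504 ff 21.0 q [-0.09 -0.22  1.82  0.    1.55 -0.64]
```

Request:
move_arm(motion=[-0.0007,0,0,0,0.6,0,0,0,0,0.6])

```text
t: 14.88
eef_pos: [0.4747, -0.0082, 0.2451]
ee_rot: [-0.001, 0.489, 0.872, 0.0]
force: [-4.0, 6.1, -0.6]
opening: 0.0506
finger_force: 21.0
```

Request:
move_arm(motion=[-0.0008,0,0,0,0.6,0,0,0,0,0.6])

```text
t: 15.12
eef_pos: [0.475, -0.0085, 0.2451]
ee_rot: [-0.001, 0.489, 0.872, 0.0]
force: [-4.7, 7.7, 0.5]
opening: 0.0502
finger_force: 21.0
```

```bash
python3 -c "
from h import *
st()"
```

```text
t 15.12 tcp_mould [-2.000e-01  3.790e+01  2.451e+02] toolx yaw rel mx 90.04 deg zaxis [-0.002  0.002 -1.   ] F [-0.07  9.    0.54] open 0.0502 ff 21.0 q [-0.09 -0.22  1.81  0.    1.55 -0.64]
```

Force rose from 5 to 9 N while motion stalled, with the bar at y ≈ 32, so it has caught on the keeper face. Letting go.

Request:
move_arm(motion=[0,0,0,0,0.5,0,0,0,0,0.3,0,0,0,0,0.1,0,0,0,0,0,0,0,0,0,0,0,0,0,0,0])

```text
t: 15.88
eef_pos: [0.4753, -0.0092, 0.2452]
ee_rot: [0.0, 0.489, 0.872, -0.0]
force: [0.6, -0.8, -0.2]
opening: 0.0857
finger_force: 0.0
```

Request:
move_arm(motion=[0.004,0,-0.01,0,0,0.005,0,-0.03,0,0,0,0,-0.06,0,0,0,0,-0.04,0,0,0.0625,0,0,0,0,0.0375,0,0,0,0,0,0,0,0,0.5])

```text
t: 16.75
eef_pos: [0.4173, 0.0855, 0.3865]
ee_rot: [0.001, 0.488, 0.873, 0.001]
force: [1.0, 0.0, 0.2]
opening: 0.0699
finger_force: 0.0
```

Run:
```python
from h import *
st()
for n in('top','scene'):
    c=imaging.camera(n); M=mould(cloud(c)).reshape(-1,3)
    if n=='top': save(c,'hook.png',(222,180,320,266),7)
    S=M[(abs(M[:,0])<32)&(M[:,1]>-80)&(M[:,1]<50)&(M[:,2]>76)&(M[:,2]<170)]
    L=S[(abs(S[:,0])<11)&(S[:,1]<10)&(S[:,2]>110)]; print(n,'lever',np.round(L[np.argsort(L[:,2])][-8:],0).tolist())
    A=S[(abs(S[:,0])>13)]; A=A[np.argsort(A[:,1])]; print('arms',np.round(A[-25:],0).tolist())
```

```text
t 16.75 tcp_mould [ -0.5 148.1 386.5] toolx yaw rel mx 90.21 deg zaxis [ 0.002  0.001 -1.   ] F [ 0.91 -0.52  0.23] open 0.0699 ff 0.0 q [ 0.12 -0.39  1.69  0.    1.83 -0.43]
top lever [[-4.0, -18.0, 155.0], [0.0, -17.0, 155.0], [-10.0, -18.0, 155.0], [9.0, -20.0, 156.0], [-2.0, -16.0, 156.0], [5.0, -20.0, 158.0], [10.0, -17.0, 159.0], [6.0, -18.0, 159.0]]
arms [[16.0, 28.0, 94.0], [-19.0, 29.0, 96.0], [17.0, 31.0, 94.0], [-18.0, 31.0, 93.0], [-24.0, 32.0, 89.0], [-14.0, 32.0, 86.0], [21.0, 32.0, 94.0], [15.0, 32.0, 91.0], [-20.0, 33.0, 89.0], [19.0, 33.0, 94.0], [-16.0, 34.0, 95.0], [23.0, 34.0, 96.0], [-23.0, 34.0, 96.0], [16.0, 35.0, 94.0], [-19.0, 35.0, 94.0], [21.0, 36.0, 93.0], [-25.0, 36.0, 93.0], [14.0, 36.0, 90.0], [-15.0, 36.0, 94.0], [25.0, 36.0, 86.0], [-21.0, 37.0, 94.0], [18.0, 37.0, 94.0], [-17.0, 38.0, 89.0], [22.0, 38.0, 88.0], [-24.0, 38.0, 87.0]]
scene lever [[8.0, -22.0, 148.0], [-5.0, -22.0, 150.0], [1.0, -20.0, 151.0], [-11.0, -19.0, 153.0], [4.0, -19.0, 153.0], [3.0, -16.0, 154.0], [-6.0, -18.0, 154.0], [2.0, -16.0, 158.0]]
arms [[-15.0, 9.0, 97.0], [15.0, 10.0, 101.0], [15.0, 11.0, 97.0], [16.0, 15.0, 96.0], [19.0, 15.0, 99.0], [-15.0, 17.0, 96.0], [16.0, 18.0, 96.0], [-22.0, 18.0, 99.0], [-21.0, 19.0, 95.0], [16.0, 22.0, 95.0], [-17.0, 23.0, 92.0], [16.0, 26.0, 95.0], [-17.0, 27.0, 92.0], [-14.0, 28.0, 98.0], [17.0, 30.0, 90.0], [18.0, 30.0, 94.0], [-19.0, 30.0, 92.0], [13.0, 32.0, 95.0], [-21.0, 33.0, 89.0], [-16.0, 35.0, 90.0], [-27.0, 35.0, 92.0], [-28.0, 35.0, 88.0], [-24.0, 36.0, 94.0], [18.0, 38.0, 93.0], [-25.0, 39.0, 91.0]]
```

View pics/hook.png

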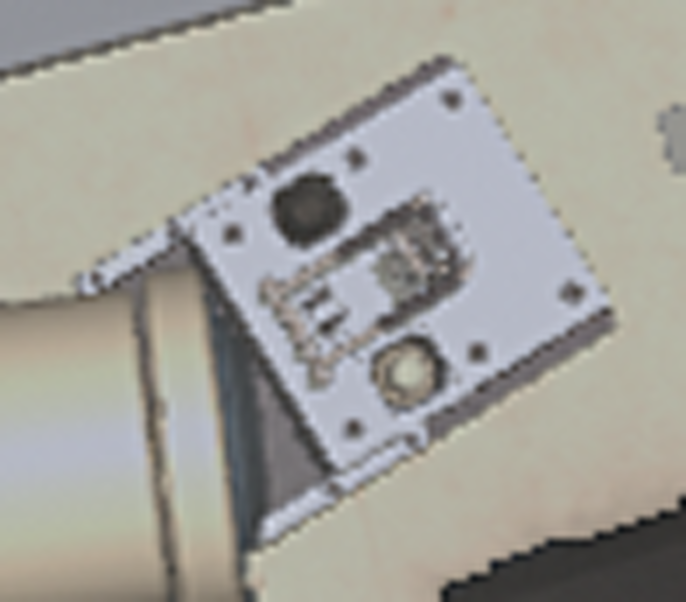

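The loop stays hooked on its own: bar at y ≈ 35, z ≈ 90, at about (295,330) in the crop. The lever is at about 1.75 rad. Next I'll close the fingers and approach the lever's +y face.

Request:
move_arm(motion=[-0.046,0,0,0,1,-0.046,0,0,0,1,-0.046,0,0,0,1,0,0,0,0,1,0,0,0.03,0,1,0,0,0.03,0,1,0,0,0.011,0,1,0,0,0,0,1])

```text
t: 17.85
eef_pos: [0.4902, -0.0338, 0.3139]
ee_rot: [-0.001, 0.489, 0.872, -0.0]
force: [0.6, 0.2, 0.5]
opening: 0.0001
finger_force: 0.0
```

Request:
move_arm(motion=[-0.004,0,0,0,1,-0.003,0,0,0,1,-0.003,0,0,0,1,-0.003,0,0,0,1])

```text
t: 18.35
eef_pos: [0.4973, -0.045, 0.3146]
ee_rot: [0.0, 0.489, 0.872, 0.0]
force: [-1.0, 1.7, 1.3]
opening: 0.0003
finger_force: 1.1
```

```bash
python3 -c "
from h import *
st()"
```

```text
t 18.35 tcp_mould [-2.000e-01 -4.900e+00  3.146e+02] toolx yaw rel mx 90.02 deg zaxis [ 0.     0.001 -1.   ] F [-0.    1.99  1.33] open 0.0003 ff 1.1 q [-0.16 -0.18  1.65  0.    1.67 -0.71]
```

Request:
move_arm(motion=[-0.003,0,0,0,1,-0.003,0,0,0,1,-0.003,0,0,0,1,-0.003,0,0,0,1,-0.003,0,0,0,1,-0.003,0,0,0,1])

```text
t: 19.1
eef_pos: [0.5064, -0.0596, 0.315]
ee_rot: [-0.001, 0.489, 0.872, 0.001]
force: [-4.4, 7.1, 5.8]
opening: 0.0002
finger_force: 3.9
```

Request:
move_arm(motion=[-0.003,0,0,0,1,-0.003,0,0,0,1,-0.003,0,0,0,1,-0.003,0,0,0,1])

```text
t: 19.6
eef_pos: [0.5125, -0.0694, 0.3137]
ee_rot: [-0.002, 0.489, 0.872, 0.001]
force: [-3.8, 8.0, 1.7]
opening: -0.0
finger_force: 4.5
```

```bash
python3 -c "
from h import *
st()"
```

```text
t 19.60 tcp_mould [  0.  -33.7 313.7] toolx yaw rel mx 90.10 deg zaxis [-0.003  0.004 -1.   ] F [0.97 8.81 1.68] open -0.0000 ff 4.5 q [-0.2  -0.13  1.61  0.    1.67 -0.75]
```

Request:
move_arm(motion=[-0.003,0,0,0,1,-0.003,0,0,0,1,-0.003,0,0.0005,0,1,-0.003,0,0.001,0,1])

```text
t: 20.1
eef_pos: [0.5187, -0.0797, 0.3115]
ee_rot: [-0.003, 0.489, 0.872, 0.001]
force: [-4.2, 7.2, -0.6]
opening: 0.0003
finger_force: 3.5
```

```bash
python3 -c "
from h import *
st()"
```

```text
t 20.10 tcp_mould [-1.000e-01 -4.570e+01  3.115e+02] toolx yaw rel mx 90.09 deg zaxis [-0.004  0.004 -1.   ] F [ 0.16  8.39 -0.64] open 0.0003 ff 3.5 q [-0.22 -0.11  1.59  0.    1.66 -0.77]
```

Request:
move_arm(motion=[-0.0025,0,0.001,0,1,-0.0025,0,0.001,0,1,-0.0022,0,0.0015,0,1,-0.0022,0,0.0015,0,1])

```text
t: 20.6
eef_pos: [0.5237, -0.0882, 0.3071]
ee_rot: [-0.002, 0.489, 0.872, 0.0]
force: [-3.7, 5.0, 1.8]
opening: 0.0001
finger_force: 2.5
```

Request:
move_arm(motion=[-0.002,0,0.002,0,1,-0.002,0,0.002,0,1,-0.0018,0,0.002,0,1])

```text
t: 20.98
eef_pos: [0.527, -0.0937, 0.3014]
ee_rot: [-0.0, 0.489, 0.872, 0.0]
force: [-2.5, 3.5, 1.7]
opening: 0.0002
finger_force: 1.6
```

```bash
python3 -c "
from h import *
st()"
```

```text
t 20.98 tcp_mould [-2.000e-01 -6.200e+01  3.014e+02] toolx yaw rel mx 90.02 deg zaxis [-0.001  0.001 -1.   ] F [-0.3   4.23  1.71] open 0.0002 ff 1.6 q [-0.24 -0.08  1.58  0.    1.64 -0.79]
```

Request:
move_arm(motion=[-0.0017,0,0.002,0,1,-0.0016,0,0.002,0,1,-0.0015,0,0.002,0,1,-0.0014,0,0.002,0,1])

```text
t: 21.48
eef_pos: [0.5303, -0.0994, 0.2936]
ee_rot: [0.0, 0.49, 0.872, -0.0]
force: [-0.9, 0.5, 0.9]
opening: -0.0
finger_force: 0.5
```

Request:
move_arm(motion=[-0.001,0,0.002,0,1,-0.001,0,0.002,0,1,-0.0008,0,0.002,0,1])

```text
t: 21.85
eef_pos: [0.5317, -0.1017, 0.2874]
ee_rot: [0.0, 0.489, 0.872, -0.0]
force: [0.9, -0.7, -0.2]
opening: -0.0003
finger_force: 0.0
```

```bash
python3 -c "
from h import *
st()"
```

```text
t 21.85 tcp_mould [ -0.3 -71.2 287.4] toolx yaw rel mx 90.00 deg zaxis [-0. -0. -1.] F [ 0.4  -1.01 -0.21] open -0.0003 ff 0.0 q [-0.25 -0.06  1.59 -0.    1.61 -0.8 ]
```

Force has vanished, so the lever probably snapped over. I'll follow down gently, then check.

Request:
move_arm(motion=[-0.001,0,0.003,0,1,-0.001,0,0.003,0,1,0,0,0.003,0,1,0,0,0.002,0,1])

```text
t: 22.35
eef_pos: [0.5327, -0.1032, 0.2763]
ee_rot: [-0.0, 0.489, 0.872, -0.0]
force: [-0.3, -0.2, 1.0]
opening: -0.0001
finger_force: 0.0
```

```bash
cat > chk.py <<'E'
from h import *
import sys
st()
for n in('top','scene'):
    c=imaging.camera(n); M=mould(cloud(c)).reshape(-1,3)
    if n=='top': save(c,sys.argv[1],(222,180,320,266),7)
    S=M[(abs(M[:,0])<32)&(M[:,1]>-105)&(M[:,1]<50)&(M[:,2]>80)&(M[:,2]<150)]
    L=S[(abs(S[:,0])<11)&(S[:,1]<-30)]; L=L[np.argsort(L[:,1])]; print(n,'lever',np.round(L[::4],0).tolist())
    A=S[(abs(S[:,0])>13)]; A=A[np.argsort(A[:,1])]; print('arms',np.round(A[-30::2],0).tolist())
    v=(M[:,2]>64)&(M[:,2]<79)&(abs(M[:,0])<66)&(M[:,1]>-110)&(M[:,1]<90)
    print('top rect',cv2.minAreaRect(M[v][:,:2].astype(np.float32)))
E
python3 chk.py lev.png
```

```text
t 22.35 tcp_mould [ -0.3 -73.  276.3] toolx yaw rel mx 90.01 deg zaxis [-0.  0. -1.] F [-0.38 -0.02  0.97] open -0.0001 ff 0.0 q [-0.25 -0.05  1.6  -0.    1.59 -0.8 ]
top lever [[-8.0, -56.0, 99.0], [-5.0, -51.0, 97.0]]
arms [[15.0, 21.0, 86.0], [17.0, 24.0, 95.0], [-21.0, 26.0, 88.0], [-17.0, 27.0, 89.0], [-19.0, 28.0, 87.0], [-15.0, 29.0, 92.0], [24.0, 30.0, 88.0], [17.0, 31.0, 92.0], [22.0, 31.0, 90.0], [-14.0, 32.0, 89.0], [-20.0, 33.0, 93.0], [19.0, 33.0, 91.0], [-23.0, 34.0, 94.0], [17.0, 35.0, 89.0], [20.0, 36.0, 96.0]]
top rect ((-0.13178253173828125, -14.032546997070312), (126.24029541015625, 129.06068420410156), 0.07901900261640549)
scene lever [[1.0, -94.0, 101.0], [-7.0, -89.0, 101.0], [-8.0, -86.0, 101.0], [10.0, -85.0, 142.0], [-3.0, -84.0, 133.0], [2.0, -83.0, 115.0], [-9.0, -82.0, 136.0], [-6.0, -82.0, 115.0], [-9.0, -79.0, 101.0], [-8.0, -75.0, 100.0], [-10.0, -72.0, 136.0], [-6.0, -71.0, 102.0], [-8.0, -65.0, 114.0], [-7.0, -64.0, 133.0], [-5.0, -64.0, 101.0], [-5.0, -60.0, 96.0], [-7.0, -57.0, 93.0], [-10.0, -54.0, 98.0], [-6.0, -53.0, 92.0], [-7.0, -50.0, 96.0], [-7.0, -47.0, 100.0], [-8.0, -43.0, 96.0], [3.0, -40.0, 101.0], [8.0, -39.0, 103.0], [-9.0, -36.0, 92.0], [-9.0, -33.0, 103.0]]
arms [[-18.0, 1.0, 91.0], [16.0, 3.0, 90.0], [-22.0, 4.0, 89.0], [13.0, 6.0, 91.0], [18.0, 11.0, 92.0], [-20.0, 12.0, 91.0], [18.0, 15.0, 91.0], [-20.0, 19.0, 90.0], [-20.0, 23.0, 90.0], [19.0, 27.0, 89.0], [15.0, 29.0, 91.0], [-16.0, 31.0, 87.0], [24.0, 32.0, 90.0], [-19.0, 34.0, 92.0], [-24.0, 36.0, 87.0]]
top rect ((-1.2959098815917969, -18.72545623779297), (142.91204833984375, 126.39527130126953), 89.68891906738281)
```

The lever lies flat (z 101 out to y −94) and the bar is still under the lip. One light press to confirm, then clear away.

Request:
move_arm(motion=[0,0,0.001,0,1,0,0,0.001,0,1,0,0,0.001,0,1])

```text
t: 22.82
eef_pos: [0.5327, -0.1032, 0.2749]
ee_rot: [0.0, 0.489, 0.872, 0.0]
force: [-2.8, 1.3, 8.5]
opening: -0.0005
finger_force: 4.2
```

Request:
move_arm(motion=[0,0,-0.01,0,1,0,0,-0.04,0,1,0,0,-0.05,0,1,0.04,0,0,0,1,0.06,0,0,0,1,0.06,0,0,0,1,0.05,0,0,0,1,0,0,0,0,1])

```text
t: 23.82
eef_pos: [0.4219, 0.0782, 0.3747]
ee_rot: [0.001, 0.487, 0.873, 0.001]
force: [0.6, 0.1, -0.1]
opening: -0.0002
finger_force: 0.0
```

```bash
python3 chk.py end.png
```

```text
t 23.82 tcp_mould [ -0.4 139.5 374.7] toolx yaw rel mx 90.27 deg zaxis [ 0.002  0.001 -1.   ] F [ 0.56 -0.2  -0.13] open -0.0002 ff 0.0 q [ 0.1  -0.38  1.71  0.    1.81 -0.45]
top lever [[6.0, -97.0, 103.0], [3.0, -95.0, 103.0], [1.0, -94.0, 102.0], [9.0, -92.0, 102.0], [-5.0, -90.0, 104.0], [-7.0, -88.0, 104.0], [-5.0, -87.0, 98.0], [-1.0, -85.0, 103.0], [-11.0, -83.0, 100.0], [-2.0, -81.0, 100.0], [6.0, -80.0, 96.0], [3.0, -78.0, 99.0], [-10.0, -76.0, 102.0], [-2.0, -75.0, 100.0], [-4.0, -73.0, 102.0], [-7.0, -72.0, 99.0], [-9.0, -70.0, 100.0], [5.0, -68.0, 103.0], [7.0, -66.0, 99.0], [-2.0, -63.0, 105.0], [-1.0, -61.0, 101.0], [-3.0, -59.0, 107.0], [-2.0, -57.0, 101.0], [7.0, -55.0, 101.0], [-7.0, -53.0, 104.0], [10.0, -51.0, 90.0], [-8.0, -49.0, 100.0], [1.0, -48.0, 98.0], [2.0, -45.0, 101.0], [-7.0, -43.0, 101.0], [1.0, -41.0, 100.0], [-8.0, -39.0, 98.0], [-11.0, -37.0, 99.0], [4.0, -35.0, 104.0], [2.0, -33.0, 106.0], [10.0, -32.0, 101.0], [8.0, -31.0, 100.0]]
arms [[15.0, 21.0, 89.0], [17.0, 24.0, 90.0], [-21.0, 26.0, 86.0], [-17.0, 27.0, 93.0], [-19.0, 28.0, 92.0], [-15.0, 29.
[... 413 characters left out ...]
.0, -75.0, 99.0], [-9.0, -72.0, 100.0], [-5.0, -67.0, 101.0], [2.0, -62.0, 101.0], [2.0, -59.0, 100.0], [-6.0, -57.0, 96.0], [-9.0, -54.0, 98.0], [-9.0, -51.0, 90.0], [-8.0, -50.0, 96.0], [-8.0, -47.0, 92.0], [7.0, -43.0, 100.0], [-5.0, -39.0, 98.0], [-8.0, -36.0, 103.0]]
arms [[-19.0, 1.0, 88.0], [-24.0, 3.0, 90.0], [-17.0, 5.0, 90.0], [-19.0, 8.0, 91.0], [16.0, 11.0, 88.0], [-21.0, 15.0, 92.0], [20.0, 16.0, 86.0], [-19.0, 19.0, 90.0], [-18.0, 23.0, 89.0], [-16.0, 28.0, 87.0], [16.0, 29.0, 91.0], [-14.0, 32.0, 90.0], [-25.0, 32.0, 91.0], [-16.0, 35.0, 94.0], [-23.0, 36.0, 90.0]]
top rect ((0.4466056823730469, -18.773414611816406), (146.56893920898438, 124.42205047607422), 86.87639617919922)
```

View pics/end.png

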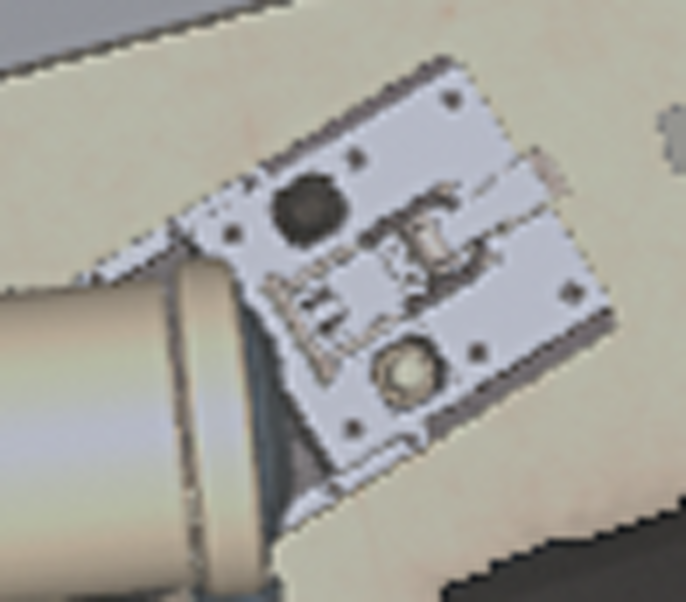

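The picture shows the lever lying flat to its tip near (545,170), the bar hooked at the keeper near (300,330), the halves shut and the robot clear. Handing in.

```bash
python3 -c "
from h import *
print(ctrl.finish_job())"
```

```text
the job is handed in; nothing more can be done
None
```

I handed the job in at about 24 s: the mould is shut, the loop is hooked under the keeper's lip and the lever is flat past centre, with the robot clear. The loop's pull on the keeper was not measured, and the hand-in reported no verdict.

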